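Fit up a tube frame corner on the welding fixture plate

ROBOT

A 6-joint arm with a two-finger parallel gripper is mounted at the origin on the work surface. World frame = base frame: x ahead of the robot, y to its left, z up, the work surface at z = 0. Lengths are in mm, angles in rad, forces in N, time in s.
With the tool pointing down it reaches from about 425 to 1125 mm from the base axis. Payload 14.9 kg.
Tool frame: the origin (TCP) lies at the very end of the fingers, on their centre line; the grasp point (between the pads) lies 19 mm behind it; z points along the fingers, y is the line along which they close (so a half turn about z gives the same grasp; the last joint's range is limited). The gripper opens to 91 mm and grips with 3 to 60 N. Pads are 32 mm wide; open, the fingers measure 118 mm over their backs; the gripper's body (76 mm by 178 mm) begins 60 mm behind the grasp point.
Start: joints at [1.272, 0.379, 1.734, -0, 1.028, -0.033], TCP at [183.884, 675.429, 213.932] pointing down, gripper open.
Joint ranges: [-2.77, 2.77], [-0.74, 2.19], [0, 2.66], [-1.06, 4.2], [0.31, 2.87], [-3.08, 3.08]. Speed limits (rad/s): [1.89, 1.89, 2.39, 3.14, 3.14, 3.14].

INTERFACE

Orientations are given as a unit quaternion [x, y, z, w].
In Python, from station import telemetry, eyes, workorder gives the robot as it stands.
- The arm moves only by the tool send_rows, never from a script. Its argument "rows" is a list of rows, each an object with "linear": the shift along the tool's x, y, z in units of 25 mm (1.0 is 25 mm), a list of three; "dr": the turn, a rotation vector about the tool's x, y, z in rad, a list of three; "hand": the gripper's target within -1 to 1 (fully open at 1, half-way at 0, shut at -1). A call has 1 to 5 rows; each row shifts and turns the commanded pose from where the row before left it, along the tool's axes as they then stand; what a row does not reach is not made up. A row lasts 1/10 s, in which the tool goes at most 50 mm and 8.59 degrees, less where a joint would pass 70% of its speed; a pose out of reach is approached as far as the arm can. A call is refused whole if a number of a shift passes 1 or a number of a turn 0.15, either way. A call with a gripper value outside its range is refused whole. The fingers move at their own pace and stop on an object; "squeeze" is the grip in N (left out, the last holds). Time passes only in rows, so rows that do not move let the fingers close. It gives the time, the measured TCP pose, the force, the opening and the grip force at its end, in the units of the state.
- telemetry.sense(): the state, without advancing time (a new reading comes with each control period).
- eyes.get_image(name): name is "scene" or "top" or "wrist"; returns a dict with "pixels" (400x640x3 uint8, red, green, blue), "fov_y" (degrees; the focal length in pixels is half the picture's height over the tangent of half this angle, whatever the lens; pixels are square), "cx", "cy" (the principal point, pixels), "extrinsics" (4x4, takes a point from world to camera coordinates). Camera axes: x right, y up, looking along -z (the intrinsics and any distortion apply to the point x, -y, -z); pixel columns grow to the right and rows downward; lengths in mm; the calibration is good to about 2 mm. A picture is of the moment at which its call begins. There is no depth.
- workorder.sign_off(): hands the job in; it is judged then, once.
The state is a dict: "t": time; "qpos": joint angles; "qd": joint speeds; "joint_efforts": joint torques, N m; "tool_pos": TCP position; "ee_rot": TCP orientation; "contact_force": force on the tool from outside, world axes, zero at the start; "ft_torque": the same for the moment, N m; "opening": opening from 0.0 (shut) to 1.0 (fully open); "finger_force": force on a finger pad.
Only numpy, scipy, OpenCV 4.12 (cv2) and the standard library are available. Lean on these libraries where they do the work, as an engineer would, in place of code of your own. Each camera call takes 0.05 s, during which the arm holds its last target. There are 200 camera calls.

TASK

Fit up the frame corner so it is ready to tack: push the loose square tube across the fixture plate until its whole length lies flush against the blue angle fence and its left end butts tight against the side of the clamped rail tube. Only push it along the plate with the fingertips, never pick it up, then take your hand away and leave everything else where it stands.

Things in the scene. Friction and masses are not known exactly. Their poses are not given: they have to be found in the camera images.
- plate: Dark steel welding fixture plate, fixed to the bench, 400 (x) x 580 (y) x 20 mm, with black 16 mm bores on a 50 mm grid (drawn only, the top is flat). Origin: centre of its underside; its flat top is at z = 0.020 m. A blue angle fence is bolted on along its far side.
- fence (a point): Middle of the foot of the blue angle fence's upright face, on the plate's top; axes as the plate. The face looks to -x, runs 240 mm either way along y and is 25 mm high, lower than the tubes. Behind it (+x) the angle's foot goes back 50 mm, with three bolts 20 mm high.
- rail: Clamped rail: bright steel square tube 30 x 30 mm, 200 mm long along its own x, lying on the plate parallel to plate x, its far end at the fence. It cannot move. Origin: centre of its underside, on the plate's top. Its right side face is at rail y = -15 mm. Two toggle clamps with red handles hold it from its left: they reach 140 mm to rail +y and stand 72 mm above the plate.
- corner (a point): The point where the rail's right side face meets the fence face, 15 mm above the plate; axes as the rail and plate: x into the fence, y into the rail. When the job is done the tube lies along -y from here: tube_left at (-15, 0, 0) mm, tube_right at (-15, -200, 0) mm in these axes.
- tube: Loose steel square tube, 30 (x) x 30 (z) mm, 200 mm long along its own y, wall 2.5 mm, open ends, about 0.4 kg, lying on the plate in front of the fence and to the right of the rail, turned by up to 0.4 rad. Pushing it along the plate takes 2 to 4 N, up to 10 N as it starts or rubs: set a force stop higher (about 15 N). Origin: centre of its underside.
- tube_left (a point): Centre of the loose tube's left end (tube y = +100 mm), 15 mm above its underside.
- tube_right (a point): Centre of the loose tube's right end (tube y = -100 mm), 15 mm above its underside.
- bolt: Bystander: steel fixture bolt standing on its head near the front edge of the plate, head 28 mm wide, 60 mm tall. Origin: centre of its underside.
- magnet: Bystander: red and black hexagonal welding magnet lying flat near the front edge of the plate, 70 mm over its corners, 16 mm thick. Origin: centre of its underside.
- offcut: Bystander: 55 mm offcut of the same square tube, 30 x 30 mm, lying on the plate behind the fence. Origin: centre of its underside.
- hammer: Bystander: hammer lying on the bench to the right of the plate. Origin: underside.
- brush: Bystander: brush lying on the bench to the left of the plate. Origin: underside.
- discs: Bystander: stack of four 115 mm grinding discs, 22 mm high, on the bench to the left of the plate. Origin: centre of its underside.
- bin: Bystander: yellow parts bin with steel bushes, 165 x 105 x 75 mm, on the bench to the right of the plate. Origin: centre of its underside.
- can: Bystander: spray can 66 mm wide, 190 mm tall, on the bench to the left of the plate. Origin: centre of its underside.
There are look-alikes about, which are no part of the job. There is more than one size of the tube; the one meant has the size given above.

How it is judged (in metres and radians):
At the end, for the whole second after the job is handed in: The loose tube lies at rest on the plate, both its ends within 2.5 mm of the fence face, and its left end within 2.5 mm of the rail's right side face (y of tube_left in the frame of corner between -0.0025 and 0.0025 m and x of each of tube_left, tube_right in the frame of corner above -0.0175 m and z of each of tube_left, tube_right in the frame of corner below 0.003 m and angle between tube's own z axis and vertical below 0.03 rad and linear speed of tube below 0.01 m/s); the robot touches nothing.
It fails at once if the loose tube was lifted off the plate or tipped (an end more than 8 mm up, or tilted over 0.15 rad) (height (world z) of any of tube_left, tube_right above 0.043 m or angle between tube's own z axis and vertical above 0.15 rad).
It fails at once if a bystander was moved by more than 15 mm (distance of any of bolt, magnet, offcut, hammer, brush, discs, bin, can from where it was at the start of the episode above 0.015 m).
It also fails if it takes over 48 s, if anything falls off the work surface, if the arm or the gripper's body presses on something with over 40 N, if the wrist force passes 120 N, or if a joint passes its speed limit or range.

## Working session

There is one attempt and no reset: what is moved stays moved. The work goes in short steps, Python scripts to look and compute and a tool call to move; the robot and the scene stay as the last step left them, time stands still between calls to the robot, and variables do not carry over. Pictures are saved under pics/ and viewed, at most 10 in all, crops included, and the job is handed in when it is done.

Besides the shell and the picture viewer there is one more tool, called after ">>>" as name(argument=value, ...), one argument or row to a line, values as JSON. send_rows: Moves the arm, as the interface text tells. Its arguments: {"type":"object","properties":{"rows":{"type":"array","items":{"type":"object","properties":{"linear":{"type":"array","items":{"type":"number"}},"dr":{"type":"array","items":{"type":"number"}},"hand":{"type":"number"}}}},"squeeze":{"type":"number"}},"required":["rows"]}

```bash
mkdir -p pics; cat > h.py <<'E'
import numpy as np,cv2
from station import telemetry,eyes,workorder
def grab(n,f):
    d=eyes.get_image(n); cv2.imwrite(f,cv2.cvtColor(np.array(d['pixels']),cv2.COLOR_RGB2BGR))
    np.savez(f+'.npz',E=d['extrinsics'],fov=d['fov_y'],c=[d['cx'],d['cy']],k=str({k:v for k,v in d.items() if k!='pixels'})); return d
def load(f):
    d=np.load(f+'.npz'); return d['E'],200/np.tan(np.radians(d['fov'])/2),d['c']
def back(f,uv,z):
    E,fl,c=load(f); R=E[:3,:3];o=-R.T@E[:3,3]; out=[]
    for u,v in uv:
        r=R.T@np.array([(u-c[0])/fl,-(v-c[1])/fl,-1]); out.append(o+r*(z-o[2])/r[2])
    return np.array(out)
def proj(f,P):
    E,fl,c=load(f); q=(E[:3,:3]@np.atleast_2d(P).T).T+E[:3,3]
    return np.c_[c[0]+fl*q[:,0]/-q[:,2], c[1]+fl*q[:,1]/q[:,2]]
E
python3 - <<'E'
from h import *
for n in('top','scene'): d=grab(n,f'pics/{n}0.png'); print({k:v for k,v in d.items() if k!='pixels'})
print(telemetry.sense())
E
```

```text
{'fov_y': 47.049785396373565, 'cx': 316.213541702285, 'cy': 197.08096202980846, 'extrinsics': array([[-1.40670129e-02, -9.99899479e-01,  1.77510610e-03,
        -3.86364566e+00],
       [ 9.98537452e-01, -1.39551241e-02,  5.22322775e-02,
        -4.35665491e+02],
       [-5.22022552e-02,  2.50726205e-03,  9.98633385e-01,
        -1.35465812e+03],
       [ 0.00000000e+00,  0.00000000e+00,  0.00000000e+00,
         1.00000000e+00]])}
{'fov_y': 43.36026600342918, 'cx': 320.5301538777518, 'cy': 195.97743633724713, 'extrinsics': array([[-6.89710829e-02,  9.97608274e-01, -4.55214056e-03,
         4.27248828e+01],
       [-7.86073212e-01, -5.15355460e-02,  6.15981325e-01,
         3.15908383e+02],
       [ 6.14273469e-01,  4.60632147e-02,  7.87747603e-01,
        -1.99040317e+03],
       [ 0.00000000e+00,  0.00000000e+00,  0.00000000e+00,
         1.00000000e+00]])}
{'t': 0.1, 'qpos': array([ 1.27169229e+00,  3.79356251e-01,  1.73467848e+00, -1.82485122e-05,
        1.02849868e+00, -3.32738652e-02]), 'qd': array([-0.00197006, -0.00119069,  0.00223239,  0.00012837, -0.0004025 ,
       -0.00112135]), 'joint_efforts': array([ 1.36658331e-03, -7.65035820e+01, -4.35296059e+01,  6.51835813e-02,
        3.98031541e-02, -4.50709149e-05]), 'tool_pos': array([183.79207798, 675.09968958, 213.37549715]), 'ee_rot': array([ 1.32519390e-01,  9.91180301e-01, -4.65191366e-04, -7.01072634e-05]), 'contact_force': array([-0.16100094, -0.79261134,  0.86107246]), 'ft_torque': array([-0.00839271, -0.01342417,  0.01176635]), 'finger_force': 0.0, 'opening': 0.9992729361247944}
```

View pics/top0.png

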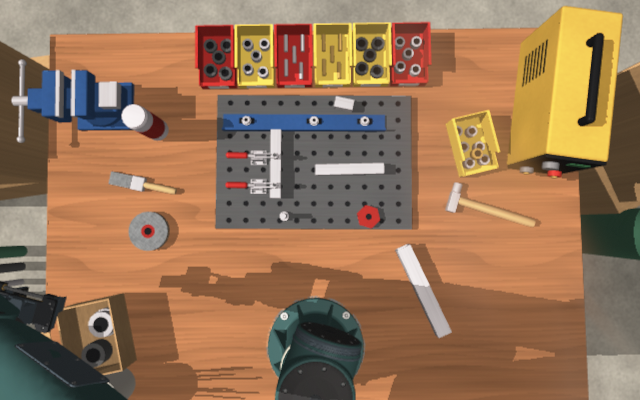

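View pics/scene0.png

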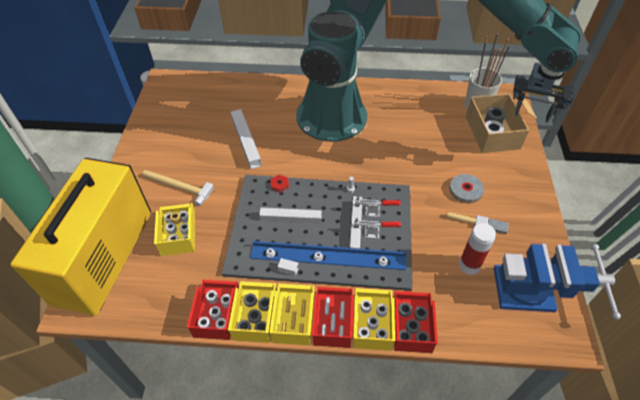

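The top view shows the robot's +x up and +y left. There are three loose tube candidates:
- The tube on the plate at (315–384, 169).
- A bigger tube on the bench at (425, 290).
- The short offcut at (344, 103).

The first one fits: it lies on the plate, right of the rail (275, 163) and in front of the fence. I'll confirm with one enlarged crop.

```bash
python3 - <<'E'
import cv2
a=cv2.imread('pics/top0.png')[105:205,215:400]
cv2.imwrite('pics/crop0.png',cv2.resize(a,None,fx=4.3,fy=4.3,interpolation=cv2.INTER_CUBIC))
E
```

```text
(no output)
```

View pics/crop0.png

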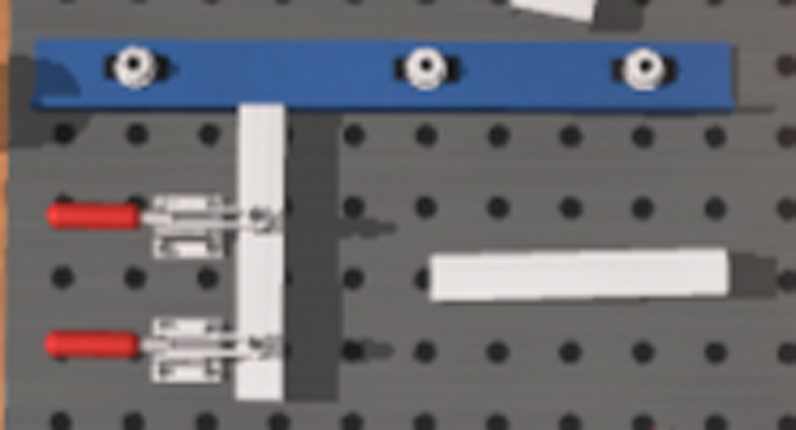

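```bash
python3 - <<'E'
from h import *
np.set_printoptions(precision=1,suppress=True)
b=lambda L,z: back('pics/top0.png',[((u+.5)/4.3-.5+215,(v+.5)/4.3-.5+105) for u,v in L],z)
t=b([(430,256),(430,300),(727,249),(729,294)],50);print('tube',t)
print('len',np.linalg.norm(t[0]-t[2]),np.linalg.norm(t[0]-t[1]))
l=(t[0]+t[1])/2;r=(t[2]+t[3])/2;d=l-r;print(l,r,'yaw',np.arctan2(-d[0],d[1]))
print('rail right',b([(284,105),(283,399),(237,105),(236,399)],50));print('fence top',b([(36,108),(735,108)],45))
print('bolt/magnet/offcut',back('pics/top0.png',[(284,216),(368,216)],40))
E
```

```text
tube [[ 529.2   -6.6   50. ]
 [ 499.4   -6.2   50. ]
 [ 531.2 -207.    50. ]
 [ 500.7 -207.7   50. ]]
len 200.45558924818397 29.792965077621865
[514.3  -6.4  50. ] [ 516.  -207.4   50. ] yaw 0.008043315685912968
rail right [[633.4  90.8  50. ]
 [434.1  93.5  50. ]
 [633.8 122.6  50. ]
 [434.5 125.1  50. ]]
fence top [[ 634.6  259.7   45. ]
 [ 628.1 -215.3   45. ]]
bolt/magnet/offcut [[ 380.4   84.4   40. ]
 [ 376.9 -159.6   40. ]]
```

The crop shows the loose tube at crop pixels (430–729, 249–300). It measures 200 x 30 mm, so it is the one meant. The rail's right edge is at crop x 284 and the fence face at crop y 108. The tube needs about +102 mm in x and +97 mm in y. First I square the hand to the plate and travel over with the fingers open.

>>> send_rows(
  rows=[
    {"linear": [0,0,0],"dr": [0,0,-0.126],"hand": 1},
    {"linear": [0,0,0],"dr": [0,0,-0.126],"hand": 1},
    {"linear": [-1,-1,0],"dr": [0,0,0],"hand": 1},
    {"linear": [-1,-1,0],"dr": [0,0,0],"hand": 1},
    {"linear": [-1,-1,0],"dr": [0,0,0],"hand": 1},
  ],
)

```text
t: 0.6
tool_pos: [258.3, 598.3, 213.5]
ee_rot: [0.007, 1.0, -0.0, -0.0]
contact_force: [1.0, 0.1, 0.5]
opening: 0.996
finger_force: 0.0
```

>>> send_rows(
  rows=[
    {"linear": [-1,-1,0],"dr": [0,0,0],"hand": 1},
    {"linear": [-1,-1,0],"dr": [0,0,0],"hand": 1},
    {"linear": [-1,-1,0],"dr": [0,0,0],"hand": 1},
    {"linear": [-1,-1,0],"dr": [0,0,0],"hand": 1},
    {"linear": [-1,-1,0],"dr": [0,0,0],"hand": 1},
  ],
)

```text
t: 1.1
tool_pos: [381.8, 471.4, 213.7]
ee_rot: [0.007, 1.0, -0.0, -0.0]
contact_force: [0.1, 1.0, -0.9]
opening: 0.996
finger_force: 0.0
```

>>> send_rows(
  rows=[
    {"linear": [-1,-1,0],"dr": [0,0,0],"hand": 1},
    {"linear": [-1,-1,0],"dr": [0,0,0],"hand": 1},
    {"linear": [-0.5,-1,0],"dr": [0,0,0],"hand": 1},
    {"linear": [0,-1,0],"dr": [0,0,0],"hand": 1},
    {"linear": [0,-1,0],"dr": [0,0,0],"hand": 1},
  ],
)

```text
t: 1.6
tool_pos: [442.0, 345.6, 213.6]
ee_rot: [0.007, 1.0, -0.0, -0.0]
contact_force: [-0.2, -0.0, -0.5]
opening: 1.0
finger_force: 0.0
```

>>> send_rows(
  rows=[
    {"linear": [-0.2,-1,0],"dr": [0,0,0],"hand": 1},
    {"linear": [-0.2,-1,0],"dr": [0,0,0],"hand": 1},
    {"linear": [-0.2,-1,0],"dr": [0,0,0],"hand": 1},
    {"linear": [-0.2,-1,0],"dr": [0,0,0],"hand": 1},
    {"linear": [-0.2,-1,0],"dr": [0,0,0],"hand": 1},
  ],
)

```text
t: 2.1
tool_pos: [465.0, 220.4, 213.8]
ee_rot: [0.007, 1.0, -0.0, -0.0]
contact_force: [-0.5, -0.1, 1.0]
opening: 0.997
finger_force: 0.0
```

>>> send_rows(
  rows=[
    {"linear": [0,-1,0],"dr": [0,0,0],"hand": 1},
    {"linear": [0,-1,0],"dr": [0,0,0],"hand": 1},
    {"linear": [0,-1,0],"dr": [0,0,0],"hand": 1},
    {"linear": [0,-1,0],"dr": [0,0,0],"hand": 1},
    {"linear": [0,-1,0],"dr": [0,0,0],"hand": 1},
  ],
)

```text
t: 2.6
tool_pos: [463.1, 95.5, 213.8]
ee_rot: [0.007, 1.0, -0.0, -0.0]
contact_force: [0.6, 0.1, 0.1]
opening: 0.998
finger_force: 0.0
```

>>> send_rows(
  rows=[
    {"linear": [0,-1,0],"dr": [0,0,0],"hand": 1},
    {"linear": [0,-1,0],"dr": [0,0,0],"hand": 1},
    {"linear": [0,-1,0],"dr": [0,0,0],"hand": 1},
    {"linear": [0,-1,0.8],"dr": [0,0,0],"hand": 1},
    {"linear": [0,-1,0.8],"dr": [0,0,0],"hand": 1},
  ],
)

```text
t: 3.1
tool_pos: [461.8, -29.5, 173.8]
ee_rot: [0.007, 1.0, -0.0, 0.001]
contact_force: [0.1, 0.1, -0.6]
opening: 1.001
finger_force: 0.0
```

>>> send_rows(
  rows=[
    {"linear": [0,-1,0.8],"dr": [0,0,0],"hand": 1},
    {"linear": [0,-1,0.8],"dr": [0,0,0],"hand": 1},
    {"linear": [0,-1,0.8],"dr": [0,0,0],"hand": 1},
    {"linear": [0,0,0],"dr": [0,0,0],"hand": 1},
  ],
)

```text
t: 3.5
tool_pos: [459.2, -105.0, 111.8]
ee_rot: [0.008, 1.0, 0.0, -0.002]
contact_force: [0.2, 0.2, -0.0]
opening: 1.0
finger_force: 0.0
```

>>> send_rows(
  rows=[
    {"linear": [0,0,0.8],"dr": [0,0,0],"hand": 1},
    {"linear": [0,0,0.8],"dr": [0,0,0],"hand": 1},
    {"linear": [0,0,0.8],"dr": [0,0,0],"hand": 1},
    {"linear": [0,0,0.6],"dr": [0,0,0],"hand": 1},
    {"linear": [0,0,0.4],"dr": [0,0,0],"hand": 1},
  ],
)

```text
t: 4.0
tool_pos: [460.5, -102.9, 28.3]
ee_rot: [0.007, 1.0, 0.0, -0.0]
contact_force: [0.3, -0.6, -0.0]
opening: 0.998
finger_force: 0.0
```

>>> send_rows(
  rows=[
    {"linear": [-0.3,0,0],"dr": [0,0,0],"hand": 1},
    {"linear": [-0.2,0,0],"dr": [0,0,0],"hand": 1},
    {"linear": [-0.2,0,0],"dr": [0,0,0],"hand": 1},
    {"linear": [-0.2,0,0],"dr": [0,0,0],"hand": 1},
    {"linear": [-0.2,0,0],"dr": [0,0,0],"hand": 1},
  ],
)

```text
t: 4.5
tool_pos: [488.3, -103.8, 29.3]
ee_rot: [0.007, 1.0, 0.0, -0.0]
contact_force: [-5.3, -0.2, 3.6]
opening: 0.995
finger_force: 2.5
```

Contact made and the tube is moving. I keep pushing in +x.

>>> send_rows(
  rows=[
    {"linear": [-0.24,0,0],"dr": [0,0,0],"hand": 1},
    {"linear": [-0.24,0,0],"dr": [0,0,0],"hand": 1},
    {"linear": [-0.24,0,0],"dr": [0,0,0],"hand": 1},
    {"linear": [-0.24,0,0],"dr": [0,0,0],"hand": 1},
    {"linear": [-0.24,0,0],"dr": [0,0,0],"hand": 1},
  ],
)

```text
t: 5.0
tool_pos: [518.2, -104.2, 28.9]
ee_rot: [0.007, 1.0, 0.0, -0.0]
contact_force: [-4.2, -0.1, 4.0]
opening: 0.998
finger_force: 2.5
```

>>> send_rows(
  rows=[
    {"linear": [-0.24,0,0],"dr": [0,0,0],"hand": 1},
    {"linear": [-0.24,0,0],"dr": [0,0,0],"hand": 1},
    {"linear": [-0.24,0,0],"dr": [0,0,0],"hand": 1},
    {"linear": [-0.24,0,0],"dr": [0,0,0],"hand": 1},
    {"linear": [-0.2,0,0],"dr": [0,0,0],"hand": 1},
  ],
)

```text
t: 5.5
tool_pos: [547.4, -104.6, 28.9]
ee_rot: [0.007, 1.0, 0.0, -0.0]
contact_force: [-4.6, 0.4, 3.9]
opening: 0.998
finger_force: 2.5
```

>>> send_rows(
  rows=[
    {"linear": [-0.2,0,0],"dr": [0,0,0],"hand": 1},
    {"linear": [-0.2,0,0],"dr": [0,0,0],"hand": 1},
    {"linear": [-0.2,0,0],"dr": [0,0,0],"hand": 1},
    {"linear": [-0.16,0,0],"dr": [0,0,0],"hand": 1},
    {"linear": [-0.12,0,0],"dr": [0,0,0],"hand": 1},
  ],
)

```text
t: 6.0
tool_pos: [569.5, -104.9, 28.9]
ee_rot: [0.007, 1.0, -0.0, -0.0]
contact_force: [-4.8, 0.1, 4.8]
opening: 1.0
finger_force: 2.6
```

>>> send_rows(
  rows=[
    {"linear": [-0.08,0,0],"dr": [0,0,0],"hand": 1},
    {"linear": [-0.08,0,0],"dr": [0,0,0],"hand": 1},
    {"linear": [-0.08,0,0],"dr": [0,0,0],"hand": 1},
    {"linear": [-0.08,0,0],"dr": [0,0,0],"hand": 1},
    {"linear": [-0.04,0,0],"dr": [0,0,0],"hand": 1},
  ],
)

```text
t: 6.5
tool_pos: [578.4, -105.1, 28.9]
ee_rot: [0.007, 1.0, -0.0, 0.0]
contact_force: [-4.7, -0.7, 1.7]
opening: 0.998
finger_force: 2.0
```

>>> send_rows(
  rows=[
    {"linear": [-0.04,0,0],"dr": [0,0,0],"hand": 1},
    {"linear": [-0.04,0,0],"dr": [0,0,0],"hand": 1},
    {"linear": [-0.04,0,0],"dr": [0,0,0],"hand": 1},
  ],
)

```text
t: 6.8
tool_pos: [581.2, -105.1, 28.9]
ee_rot: [0.007, 1.0, -0.0, 0.0]
contact_force: [-3.7, -0.6, 1.0]
opening: 0.998
finger_force: 1.8
```

>>> send_rows(
  rows=[
    {"linear": [-0.04,0,0],"dr": [0,0,0],"hand": 1},
    {"linear": [-0.04,0,0],"dr": [0,0,0],"hand": 1},
    {"linear": [-0.04,0,0],"dr": [0,0,0],"hand": 1},
  ],
)

```text
t: 7.1
tool_pos: [583.8, -105.1, 28.8]
ee_rot: [0.007, 1.0, 0.0, -0.001]
contact_force: [-10.1, -0.8, 8.3]
opening: 1.003
finger_force: 5.4
```

>>> send_rows(
  rows=[
    {"linear": [-0.02,0,0],"dr": [0,0,0],"hand": 1},
    {"linear": [-0.02,0,0],"dr": [0,0,0],"hand": 1},
  ],
)

```text
t: 7.3
tool_pos: [583.9, -105.0, 28.8]
ee_rot: [0.007, 1.0, 0.0, -0.001]
contact_force: [-14.4, 0.2, 11.4]
opening: 1.001
finger_force: 7.4
```

The tube is flush on the fence at 14 N. I back off, slide round to the right end at the same height and close the fingers.

>>> send_rows(
  rows=[
    {"linear": [0.4,0,0],"dr": [0,0,0],"hand": 1},
    {"linear": [0.4,0,0],"dr": [0,0,0],"hand": 1},
    {"linear": [0,-1,0],"dr": [0,0,0],"hand": -1},
    {"linear": [0,-1,0],"dr": [0,0,0],"hand": -1},
    {"linear": [0,-1,0],"dr": [0,0,0],"hand": -1},
  ],
)

```text
t: 7.8
tool_pos: [563.9, -180.7, 29.1]
ee_rot: [0.007, 1.0, -0.0, 0.0]
contact_force: [1.2, 0.3, -0.1]
opening: 0.77
finger_force: 0.0
```

>>> send_rows(
  rows=[
    {"linear": [0,-1,0],"dr": [0,0,0],"hand": -1},
    {"linear": [0,-1,0],"dr": [0,0,0],"hand": -1},
    {"linear": [0,-0.6,0],"dr": [0,0,0],"hand": -1},
    {"linear": [0,0,0],"dr": [0,0,0],"hand": -1},
    {"linear": [0,0,0],"dr": [0,0,0],"hand": -1},
  ],
)

```text
t: 8.3
tool_pos: [563.0, -244.5, 28.9]
ee_rot: [0.007, 1.0, 0.0, -0.0]
contact_force: [0.6, -0.6, 0.1]
opening: 0.332
finger_force: 0.0
```

```bash
python3 - <<'E'
from h import *
grab('top','pics/top1.png'); grab('wrist','pics/wrist1.png')
a=cv2.imread('pics/top1.png')[105:205,215:400]
cv2.imwrite('pics/crop1.png',cv2.resize(a,None,fx=4.3,fy=4.3,interpolation=cv2.INTER_CUBIC))
s=telemetry.sense();print(s['t'],s['tool_pos'],s['opening'])
E
```

```text
8.4 [ 563.07151572 -243.94406562   28.83445522] 0.245721894679358
```

View pics/crop1.png

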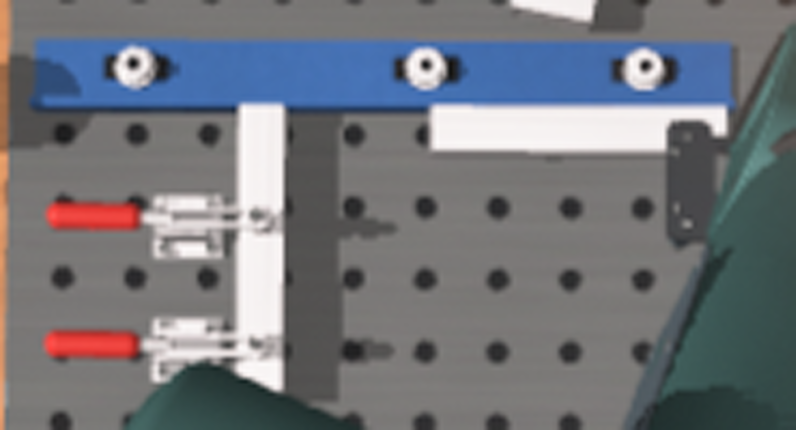

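The tube lies flush along the fence (crop 430–727, 105–152), with the left end still about 97 mm from the rail at crop x 284. The hand is to the right of the tube's end. Next I finish closing and move in front of the end.

>>> send_rows(
  rows=[
    {"linear": [0,0,0],"dr": [0,0,0],"hand": -1},
    {"linear": [0,0,0],"dr": [0,0,0],"hand": -1},
    {"linear": [-0.6,0,0],"dr": [0,0,0],"hand": -1},
    {"linear": [-0.6,0,0],"dr": [0,0,0],"hand": -1},
    {"linear": [-0.6,0,0],"dr": [0,0,0],"hand": -1},
  ],
)

```text
t: 8.9
tool_pos: [610.1, -245.5, 29.1]
ee_rot: [0.007, 1.0, -0.0, 0.0]
contact_force: [-0.3, 0.2, 0.3]
opening: 0.008
finger_force: 0.0
```

>>> send_rows(
  rows=[
    {"linear": [0,0.3,0],"dr": [0,0,0],"hand": -1},
    {"linear": [0,0.3,0],"dr": [0,0,0],"hand": -1},
    {"linear": [0,0.2,0],"dr": [0,0,0],"hand": -1},
    {"linear": [0,0.2,0],"dr": [0,0,0],"hand": -1},
    {"linear": [0,0.2,0],"dr": [0,0,0],"hand": -1},
  ],
)

```text
t: 9.4
tool_pos: [608.3, -215.1, 28.9]
ee_rot: [0.007, 1.0, -0.0, -0.0]
contact_force: [-2.1, -2.1, -1.3]
opening: 0.003
finger_force: 1.2
```

>>> send_rows(
  rows=[
    {"linear": [0,0.24,0],"dr": [0,0,0],"hand": -1},
    {"linear": [0,0.24,0],"dr": [0,0,0],"hand": -1},
    {"linear": [0,0.24,0],"dr": [0,0,0],"hand": -1},
    {"linear": [0,0.24,0],"dr": [0,0,0],"hand": -1},
    {"linear": [0,0.24,0],"dr": [0,0,0],"hand": -1},
  ],
)

```text
t: 9.9
tool_pos: [608.9, -185.1, 28.9]
ee_rot: [0.007, 1.0, -0.0, -0.0]
contact_force: [-3.4, -4.4, 0.2]
opening: 0.01
finger_force: 2.1
```

>>> send_rows(
  rows=[
    {"linear": [0,0.24,0],"dr": [0,0,0],"hand": -1},
    {"linear": [0,0.24,0],"dr": [0,0,0],"hand": -1},
    {"linear": [0,0.24,0],"dr": [0,0,0],"hand": -1},
    {"linear": [0,0.24,0],"dr": [0,0,0],"hand": -1},
    {"linear": [0,0.2,0],"dr": [0,0,0],"hand": -1},
  ],
)

```text
t: 10.4
tool_pos: [609.4, -155.9, 28.9]
ee_rot: [0.007, 1.0, 0.0, -0.0]
contact_force: [-2.5, -2.9, -1.1]
opening: 0.005
finger_force: 1.7
```

>>> send_rows(
  rows=[
    {"linear": [0,0.2,0],"dr": [0,0,0],"hand": -1},
    {"linear": [0,0.2,0],"dr": [0,0,0],"hand": -1},
    {"linear": [0,0.12,0],"dr": [0,0,0],"hand": -1},
    {"linear": [0,0.12,0],"dr": [0,0,0],"hand": -1},
    {"linear": [0,0.08,0],"dr": [0,0,0],"hand": -1},
  ],
)

```text
t: 10.9
tool_pos: [609.8, -138.3, 29.0]
ee_rot: [0.007, 1.0, 0.0, 0.0]
contact_force: [-1.1, -2.9, -1.7]
opening: 0.001
finger_force: 1.3
```

>>> send_rows(
  rows=[
    {"linear": [0,0.1,0],"dr": [0,0,0],"hand": -1},
    {"linear": [0,0.1,0],"dr": [0,0,0],"hand": -1},
    {"linear": [0,0.1,0],"dr": [0,0,0],"hand": -1},
    {"linear": [0,0.04,0],"dr": [0,0,0],"hand": -1},
  ],
)

```text
t: 11.3
tool_pos: [609.9, -129.7, 29.0]
ee_rot: [0.007, 1.0, -0.0, 0.0]
contact_force: [-0.6, -2.6, -1.8]
opening: 0.002
finger_force: 1.1
```

>>> send_rows(
  rows=[
    {"linear": [0,0.04,0],"dr": [0,0,0],"hand": -1},
    {"linear": [0,0.04,0],"dr": [0,0,0],"hand": -1},
    {"linear": [0,0.04,0],"dr": [0,0,0],"hand": -1},
  ],
)

```text
t: 11.6
tool_pos: [610.0, -127.0, 29.0]
ee_rot: [0.007, 1.0, -0.0, 0.0]
contact_force: [-0.3, -2.5, -0.8]
opening: 0.004
finger_force: 1.0
```

>>> send_rows(
  rows=[
    {"linear": [0,0.04,0],"dr": [0,0,0],"hand": -1},
    {"linear": [0,0.04,0],"dr": [0,0,0],"hand": -1},
    {"linear": [0,0.04,0],"dr": [0,0,0],"hand": -1},
  ],
)

```text
t: 11.9
tool_pos: [610.0, -124.0, 29.0]
ee_rot: [0.007, 1.0, -0.0, 0.0]
contact_force: [0.4, -1.7, -1.4]
opening: 0.005
finger_force: 1.0
```

>>> send_rows(
  rows=[
    {"linear": [0,0.04,0],"dr": [0,0,0],"hand": -1},
    {"linear": [0,0.02,0],"dr": [0,0,0],"hand": -1},
  ],
)

```text
t: 12.1
tool_pos: [610.0, -122.4, 29.0]
ee_rot: [0.007, 1.0, -0.0, 0.0]
contact_force: [0.2, -2.7, -0.4]
opening: 0.005
finger_force: 1.1
```

>>> send_rows(
  rows=[
    {"linear": [0,0.04,0],"dr": [0,0,0],"hand": -1},
    {"linear": [0,0.04,0],"dr": [0,0,0],"hand": -1},
  ],
)

```text
t: 12.3
tool_pos: [610.0, -120.5, 29.0]
ee_rot: [0.007, 1.0, -0.0, 0.0]
contact_force: [-0.6, -3.7, -0.9]
opening: 0.01
finger_force: 1.1
```

>>> send_rows(
  rows=[
    {"linear": [0,0.04,0],"dr": [0,0,0],"hand": -1},
    {"linear": [0,0.02,0],"dr": [0,0,0],"hand": -1},
  ],
)

```text
t: 12.5
tool_pos: [610.0, -118.9, 29.0]
ee_rot: [0.007, 1.0, -0.0, 0.0]
contact_force: [-0.5, -2.9, -0.8]
opening: 0.004
finger_force: 1.2
```

```bash
python3 - <<'E'
from h import *
grab('top','pics/top2.png')
a=cv2.imread('pics/top2.png')[120:150,262:362]
cv2.imwrite('pics/crop2.png',cv2.resize(a,None,fx=8,fy=8,interpolation=cv2.INTER_CUBIC))
E
```

```text
(no output)
```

View pics/crop2.png

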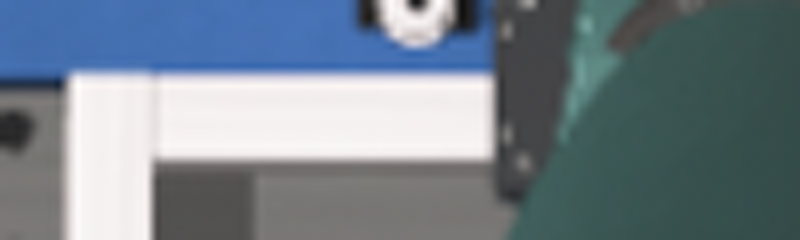

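The tube (crop 153–495, 72–160) looks practically at the rail (faint seam at crop x 153) and is flush on the fence. I creep until the force rises.

>>> send_rows(
  rows=[
    {"linear": [0,0.03,0],"dr": [0,0,0],"hand": -1},
    {"linear": [0,0.03,0],"dr": [0,0,0],"hand": -1},
  ],
)

```text
t: 12.75
tool_pos: [610.1, -117.9, 29.0]
ee_rot: [0.007, 1.0, -0.0, 0.0]
contact_force: [-0.7, -11.8, -1.1]
opening: 0.004
finger_force: 6.3
```

Butted on the rail at 12 N. Now I go round for a final press against the fence with the fingers open.

>>> send_rows(
  rows=[
    {"linear": [0,-0.3,0],"dr": [0,0,0],"hand": -1},
    {"linear": [0,-0.5,0],"dr": [0,0,0],"hand": -1},
    {"linear": [1,0,0],"dr": [0,0,0],"hand": -1},
    {"linear": [1,0,0],"dr": [0,0,0],"hand": -1},
    {"linear": [0,0.6,0],"dr": [0,0,0],"hand": 1},
  ],
)

```text
t: 13.25
tool_pos: [557.1, -123.0, 28.5]
ee_rot: [0.008, 1.0, 0.0, -0.001]
contact_force: [0.2, -0.6, 0.5]
opening: 0.064
finger_force: 0.0
```

>>> send_rows(
  rows=[
    {"linear": [0,1,0],"dr": [0,0,0],"hand": 1},
    {"linear": [0,1,0],"dr": [0,0,0],"hand": 1},
    {"linear": [0,1,0],"dr": [0,0,0],"hand": 1},
    {"linear": [0,0.6,0],"dr": [0,0,0],"hand": 1},
    {"linear": [-0.3,0,0],"dr": [0,0,0],"hand": 1},
  ],
)

```text
t: 13.75
tool_pos: [568.5, -30.6, 28.9]
ee_rot: [0.006, 1.0, 0.0, -0.0]
contact_force: [-0.3, 0.0, -0.2]
opening: 0.497
finger_force: 0.0
```

>>> send_rows(
  rows=[
    {"linear": [0,0,0],"dr": [0,0,0],"hand": 1},
    {"linear": [0,0,0],"dr": [0,0,0],"hand": 1},
    {"linear": [-0.12,0,0],"dr": [0,0,0],"hand": 1},
    {"linear": [-0.12,0,0],"dr": [0,0,0],"hand": 1},
  ],
)

```text
t: 14.15
tool_pos: [574.8, -32.6, 28.9]
ee_rot: [0.007, 1.0, -0.0, -0.0]
contact_force: [-0.2, 0.5, 0.5]
opening: 0.847
finger_force: 0.0
```

>>> send_rows(
  rows=[
    {"linear": [-0.08,0,0],"dr": [0,0,0],"hand": 1},
    {"linear": [-0.08,0,0],"dr": [0,0,0],"hand": 1},
    {"linear": [-0.08,0,0],"dr": [0,0,0],"hand": 1},
    {"linear": [-0.04,0,0],"dr": [0,0,0],"hand": 1},
  ],
)

```text
t: 14.55
tool_pos: [581.9, -32.1, 29.0]
ee_rot: [0.007, 1.0, -0.0, 0.0]
contact_force: [0.1, 0.1, 0.8]
opening: 1.002
finger_force: 0.0
```

>>> send_rows(
  rows=[
    {"linear": [-0.04,0,0],"dr": [0,0,0],"hand": 1},
    {"linear": [-0.04,0,0],"dr": [0,0,0],"hand": 1},
  ],
)

```text
t: 14.75
tool_pos: [583.7, -32.1, 29.0]
ee_rot: [0.007, 1.0, -0.0, -0.0]
contact_force: [0.1, -0.5, -0.4]
opening: 0.998
finger_force: 0.0
```

>>> send_rows(
  rows=[
    {"linear": [-0.03,0,0],"dr": [0,0,0],"hand": 1},
    {"linear": [-0.02,0,0],"dr": [0,0,0],"hand": 1},
  ],
)

```text
t: 14.95
tool_pos: [585.0, -32.2, 28.9]
ee_rot: [0.007, 1.0, -0.0, 0.0]
contact_force: [-0.1, 0.6, -0.4]
opening: 1.0
finger_force: 0.0
```

>>> send_rows(
  rows=[
    {"linear": [-0.03,0,0],"dr": [0,0,0],"hand": 1},
    {"linear": [-0.02,0,0],"dr": [0,0,0],"hand": 1},
  ],
)

```text
t: 15.15
tool_pos: [585.3, -32.1, 28.8]
ee_rot: [0.007, 1.0, 0.0, -0.001]
contact_force: [-7.9, 0.1, 4.6]
opening: 1.002
finger_force: 3.8
```

>>> send_rows(
  rows=[
    {"linear": [-0.03,0,0],"dr": [0,0,0],"hand": 1},
  ],
)

```text
t: 15.25
tool_pos: [585.3, -32.1, 28.6]
ee_rot: [0.007, 1.0, 0.0, -0.002]
contact_force: [-12.3, -1.7, 8.8]
opening: 1.0
finger_force: 6.1
```

Flush at 12 N. I retract, lift and look.

>>> send_rows(
  rows=[
    {"linear": [0.4,0,0],"dr": [0,0,0],"hand": 1},
    {"linear": [0.8,0,0],"dr": [0,0,0],"hand": 1},
    {"linear": [0.8,0,-0.8],"dr": [0,0,0],"hand": 1},
    {"linear": [0.8,0,-1],"dr": [0,0,0],"hand": 1},
    {"linear": [0.5,0,-1],"dr": [0,0,0],"hand": 1},
  ],
)

```text
t: 15.75
tool_pos: [502.4, -30.9, 99.2]
ee_rot: [0.007, 1.0, 0.0, -0.001]
contact_force: [0.5, -0.2, 0.8]
opening: 1.001
finger_force: 0.0
```

>>> send_rows(
  rows=[
    {"linear": [0,-1,-1],"dr": [0,0,0],"hand": 1},
    {"linear": [0,-1,-1],"dr": [0,0,0],"hand": 1},
    {"linear": [0,-1,-1],"dr": [0,0,0],"hand": 1},
    {"linear": [0,-1,0],"dr": [0,0,0],"hand": 1},
    {"linear": [0,0,0],"dr": [0,0,0],"hand": 1},
  ],
)

```text
t: 16.25
tool_pos: [503.3, -133.1, 174.9]
ee_rot: [0.008, 1.0, -0.0, 0.001]
contact_force: [-0.9, -0.0, 0.2]
opening: 0.998
finger_force: 0.0
```

```bash
python3 - <<'E'
from h import *
grab('top','pics/top3.png'); grab('scene','pics/scene3.png')
a=cv2.imread('pics/top3.png')[115:165,262:372]
b=cv2.imread('pics/scene3.png')[185:275,270:380]
cv2.imwrite('pics/crop3.png',np.vstack([cv2.resize(a,None,fx=5,fy=5,interpolation=cv2.INTER_CUBIC),cv2.resize(b,None,fx=5,fy=5,interpolation=cv2.INTER_CUBIC)])[:600])
s=telemetry.sense();print(s['t'],s['tool_pos'],s['contact_force'])
E
```

```text
16.35 [ 502.63492387 -131.1098606   173.76955955] [0.01716957 0.2491868  0.40390957]
```

View pics/crop3.png

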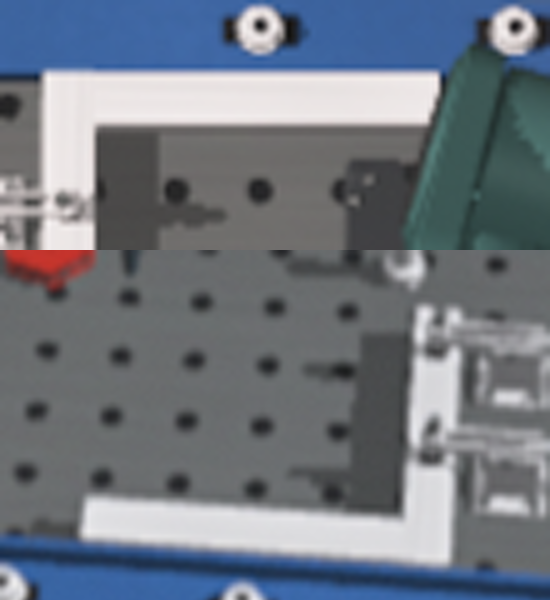

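Both views show the tube flush along the fence (top edge straight at crop y 72) and no gap at the rail (crop x 96). The hand is clear and the bolt and magnet stand where they were. I hand the job in.

```bash
python3 -c "
from station import workorder; print(workorder.sign_off())"
```

```text
the job is handed in; nothing more can be done
None
```

I pushed the loose tube flush along the fence and tight against the rail, withdrew the hand and handed the job in at about 16 s; the final pictures show no gap, but sign-off returned no verdict.

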